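Present a brake piston open end up over its caliper bore

TASK

Pick up the larger of the two brake pistons lying on the bench, find out which of its ends is the open one (both look alike from above; look or feel for the hole), turn it so that the hole faces straight up, and hold it steady a few centimetres above the larger bore of the caliper half, in line with that bore and not touching it, so that I can oil it. Finish while still holding it there; leave the caliper and everything else on the bench where it lies.

Things in the scene. Friction and masses are not known exactly. Their poses are not given: they have to be found in the camera images.
- piston: the larger brake piston: a plain ground-steel cup, 46 mm outside diameter, 50 mm long, 0.25 to 0.4 kg, lying on its side on the bench at any heading. One end is flat and closed; the other is open: a blind hole of 37 mm diameter, 40 mm deep, wall 4.5 mm, so the closed end is the heavier one. Origin at the middle of its axis (23 mm above the bench when lying); its own x axis runs along the piston and points out of the open end. It stands safely on either end and hardly rolls
- piston_closed_end (a point): centre of the piston's closed end face, 25 mm from its origin towards -x of the piston; axes as the piston's
- piston_open_end (a point): centre of the mouth of the piston's hole, 25 mm from its origin towards +x of the piston; axes as the piston's
- caliper: half of a split brake caliper, aluminium, 1.6 kg, loose, lying flat with its joint face and two round bores up: about 198 mm long (x) with rounded lugs at both ends, 72 mm wide (a foot and a bleed nipple stand out at the sides, to 47 mm and 63 mm from its middle line), 45 mm high; any heading. Origin at the centre of its underside. Bores 47 mm wide at x = -31 mm and 37 mm wide at x = +34 mm, both 34 mm deep
- big_bore (a point): centre of the mouth of the caliper's larger bore, in its top face 45 mm above the bench; its z axis points straight up
- small_piston: bystander: the smaller brake piston, same plain steel cup, 36 mm diameter, 44 mm long, lying on its side; origin at the middle of its axis (18 mm above the bench)
- seal: bystander: black rubber ring, 54 mm outside, 43 mm inside, 6 mm thick, lying flat; origin at the centre of its underside
- brake_pad: bystander: brake pad, about 126 x 46 x 16 mm, lying flat; origin at the centre of its underside, x along its length
- bolt_a: bystander: zinc-yellow bolt lying on its side, 55 mm long, head 17 mm; origin at the outer face of its head, on the bolt's axis, x towards the thread end
- bolt_b: bystander: a second bolt just like bolt_a
- hex_keys: bystander: yellow plastic holder with six hex keys, about 115 x 85 x 20 mm lying flat; origin under the holder's middle, the keys reach 90 mm along its x
- spanner: bystander: steel spanner, 190 mm long, flat on the bench; origin at about its middle, x along it
Mind the look-alikes: they are no part of the job. Leave any turquoise look-alike of the caliper alone. Leave any green look-alike of the piston alone.

How it is judged:
By the outcome, as a careful person would: the job done as asked, in the order asked, and still so for the second after the job is handed in, while the arm keeps its last pose, push and grip.
It also fails if it takes over 51 s, if anything falls off the work surface, if the arm or the gripper's body presses on something with over 40 N, if the wrist force passes 120 N, or if a joint passes its speed limit or range.

ROBOT

A 7-joint arm with a two-finger parallel gripper is mounted at the origin on the work surface. World frame = base frame: x ahead of the robot, y to its left, z up, the work surface at z = 0. Lengths are in m, angles in rad, forces in N, time in s.
With the tool pointing down it reaches from about 0.425 to 0.875 m from the base axis. Payload 4.7 kg.
Tool frame: the origin (TCP) lies midway between the tips of the shut fingers; the grasp point (between the pads) lies 19 mm behind it (ctrl.grip_depth is the distance from the TCP to the grasp point, in m); z points along the fingers, y is the direction in which the jaws open and shut (so a half turn about z gives the same grasp; the last joint's range is limited). The gripper opens to 87 mm and grips with 3 to 60 N. Pads are 19 mm wide; open, the fingers measure 117 mm over their backs; the gripper's body (75 mm by 190 mm) begins 51 mm behind the grasp point.
Start: joints at [-1.138, 0.321, -0.07, 1.45, 0.023, 1.371, -0.057], TCP at [0.264, 0.594, 0.223] pointing down, gripper open.
Joint ranges: [-2.86, 2.86], [-0.3, 2.09], [-1.38, 1.24], [0.06, 2.45], [-1.56, 4.7], [0.09, 2.05], [-2.69, 2.69]. Speed limits (rad/s): [2.57, 2.57, 3.14, 3.14, 3.14, 3.14, 3.14].

INTERFACE

Orientations are given as a rotation vector (axis times angle).
In Python, from bench import ctrl gives the robot as it stands. The module is installed in compiled form; this text tells all that it offers.
- The arm moves only by the shell command python3 -m inch 'ROWS' [FORCE]. ROWS is JSON, a list of rows, each a list of 5 numbers: the opening, from -1 (shut) to 1 (fully open), so that 0 is half open, then the shift along the tool's x, y, z in mm, then the turn about the tool's z in rad. In form: [[fingers, tx, ty, tz, twist], ...]. A call has 1 to 5 rows; each row shifts and turns the pose as measured when the row begins, along the tool's axes as they then stand; what a row does not reach is not made up. A row lasts 1/8 s, in which the tool goes at most 62.5 mm and 10.7 degrees, less where a joint would pass 70% of its speed; a pose out of reach is approached as far as the arm can. A call is refused whole if a number of a shift passes 62.5 or a number of a turn 0.188, either way. A call with a gripper value outside its range is refused whole. The fingers move at their own pace and stop on an object; FORCE is the grip in N (left out, the last holds). Time passes only in rows, so rows that do not move let the fingers close. It gives the time, the measured TCP pose, the force and the opening at its end, in the units of the state.
- ctrl.get_state(): the state, without advancing time (a new reading comes with each control period).
- ctrl.get_image(name): name is "scene" or "top" or "wrist"; returns a dict with "color" (420x560x3 uint8, red, green, blue), "range_z" (420x560 float32, m along the optical axis (not along the pixel's ray), 0 where there is no reading), "K" (3x3 intrinsics, pixels), "R" (3x3) and "t" (3): a world point X has camera coordinates R X + t. Camera axes: x right, y down, z forward; pixel columns grow to the right and rows downward; lengths in m; the calibration is good to about 2 mm. The wrist camera is an equidistant fisheye: a pixel r from the principal point sees the ray r / f radians off the axis. A picture is of the moment at which its call begins.
- ctrl.close_job(): hands the job in, once; it reports no verdict.
The state is a dict: "time": time; "joint_positions": joint angles; "qd": joint speeds; "joint_torque": joint torques, N m; "position": TCP position; "tool_rot": TCP orientation; "ft_force": force on the tool from outside, world axes, zero at the start; "torque": the same for the moment, N m; "grip_width": opening from 0.0 (shut) to 1.0 (fully open).
Only numpy, scipy, OpenCV 4.12 (cv2) and the standard library are available. Lean on these libraries where they do the work, as an engineer would, in place of code of your own. Each camera call takes 0.05 s, during which the arm holds its last target. There are 200 camera calls.

## Working session

There is one attempt and no reset: what is moved stays moved. The work goes in short steps, Python scripts to look and compute and a shell command to move; the robot and the scene stay as the last step left them, time stands still between calls to the robot, and variables do not carry over. Pictures are saved under pics/ and viewed, about 8 in all and at most 12, crops included, and the job is handed in when it is done.

```bash
mkdir -p pics; python3 - <<'E'
from bench import ctrl
import cv2,numpy as np
s=ctrl.get_state();print(s['time'],s['position'],s['tool_rot'],s['grip_width'])
for n in("top","scene"):
    d=ctrl.get_image(n);cv2.imwrite(f"pics/{n}0.png",d["color"][...,::-1]);np.savez(f"{n}0.npz",**d);print(n,d["K"].tolist(),d["R"].round(3).tolist(),d["t"])
E
```

```text
0.0 [0.26417274 0.59328468 0.22145416] [-6.53041268e-01 -3.07267269e+00  2.97087000e-03] 0.9986344322390731
top [[386.6058909073495, 0.0, 271.2783377614711], [0.0, 386.6058909073495, 212.69829289717208], [0.0, 0.0, 1.0]] [[0.016, -0.999, 0.036], [-0.989, -0.021, -0.149], [0.15, -0.034, -0.988]] [-0.03512687  0.53771348  0.83527443]
scene [[506.2031846759463, 0.0, 282.62526328661716], [0.0, 506.2031846759463, 210.0533143220099], [0.0, 0.0, 1.0]] [[-0.22, 0.975, -0.018], [0.657, 0.134, -0.742], [-0.721, -0.175, -0.67]] [ 0.1282042  -0.29462848  1.58141756]
```

View pics/top0.png

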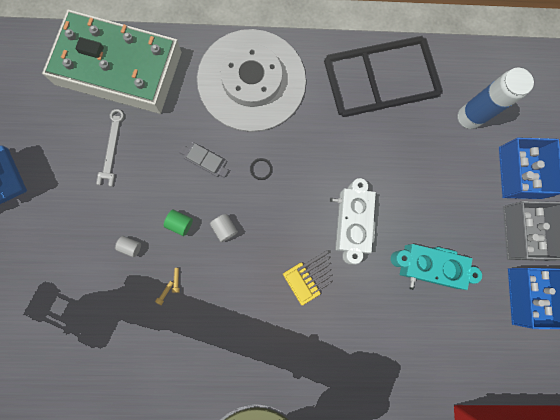

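View pics/scene0.png

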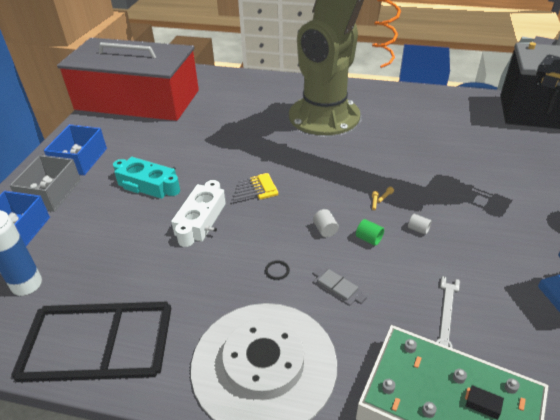

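```bash
cat > h.py <<'E'
import numpy as np,cv2
def cloud(d):
    z=d["range_z"];K=d["K"];v,u=np.mgrid[:z.shape[0],:z.shape[1]]
    c=np.stack([(u-K[0,2])/K[0,0]*z,(v-K[1,2])/K[1,1]*z,z],-1)
    return (c-d["t"])@d["R"]
def proj(d,X):
    c=d["R"]@np.array(X)+d["t"];p=d["K"]@c;return (p[:2]/p[2]).round(1)
E
python3 - <<'E'
from h import *
d=np.load("top0.npz");P=cloud(d)
def blob(u0,u1,v0,v1,zlo,zhi,name):
    Q=P[v0:v1,u0:u1];m=(Q[...,2]>zlo)&(Q[...,2]<zhi)
    n,l,st,_=cv2.connectedComponentsWithStats(m.astype(np.uint8));i=1+np.argmax(st[1:,4]);X=Q[l==i]
    r=cv2.minAreaRect((X[:,:2]*1000).astype(np.float32));print(name,len(X),X.mean(0).round(4),X[:,2].max().round(4),r);return X
blob(205,245,208,248,.012,.07,"piston side")
X=blob(205,245,208,248,.036,.07,"piston top")
blob(325,385,175,270,.037,.06,"caliper top")
Q=P[170:275,320:390]
# bores: circles in gray
g=cv2.cvtColor(d["color"],cv2.COLOR_RGB2GRAY)
m=(P[...,2]>.036)&(P[...,2]<.06);m[:, :330]=0;m[:,382:]=0;m[:170]=0;m[272:]=0
cs,h=cv2.findContours(m.astype(np.uint8),cv2.RETR_CCOMP,cv2.CHAIN_APPROX_NONE)
for c,hh in zip(cs,h[0]):
    if len(c)>15:
        e=cv2.fitEllipse(c);u,v=e[0]
        K=d["K"];ray=d["R"].T@np.array([(u-K[0,2])/K[0,0],(v-K[1,2])/K[1,1],1]);o=-d["R"].T@d["t"]
        print("hole" if hh[3]>=0 else "outer",e,(o+ray*((.045-o[2])/ray[2])).round(4))
s=np.load("scene0.npz")["color"][...,::-1]
a=cv2.resize(s[195:255,295:365],None,fx=8,fy=8,interpolation=cv2.INTER_CUBIC)[:480,:560]
t=d["color"][...,::-1];b=cv2.resize(t[200:260,195:225+30],None,fx=8,fy=8,interpolation=cv2.INTER_CUBIC)[:,:240]
t2=cv2.resize(t[205:253,205:245],None,fx=6,fy=6,interpolation=cv2.INTER_CUBIC);b=np.zeros((480,240,3),np.uint8);b[:288]=t2
cv2.imwrite("pics/c1.png",np.hstack([a,b]))
E
```

```text
piston side 443 [0.5046 0.0826 0.0393] 0.0474 ((504.90411376953125, 83.09424591064453), (50.18986129760742, 45.61260223388672), 31.836809158325195)
piston top 339 [0.5047 0.0828 0.0419] 0.0474 ((504.63140869140625, 83.43116760253906), (50.28673553466797, 36.55604553222656), 31.132579803466797)
caliper top 1804 [ 0.5262 -0.2206  0.0432] 0.0484 ((525.7529907226562, -220.95831298828125), (72.83152770996094, 196.36497497558594), 84.77368927001953)
outer ((357.03729248046875, 220.53501892089844), (34.18408966064453, 84.66442108154297), 3.9317688941955566) [ 0.5239 -0.2199  0.045 ]
hole ((355.8697814941406, 233.360595703125), (20.27876853942871, 21.495769500732422), 154.49172973632812) [ 0.4946 -0.2167  0.045 ]
hole ((358.05694580078125, 205.32176208496094), (15.620420455932617, 16.857328414916992), 135.61903381347656) [ 0.5589 -0.2228  0.045 ]
```

View pics/c1.png

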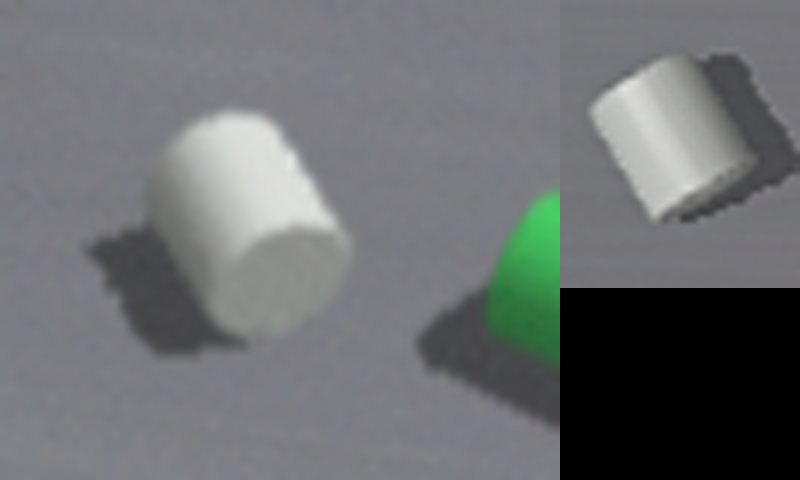

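```bash
cat >> h.py <<'E'
from scipy.spatial.transform import Rotation as Ro
def plan(st,target,yaw_y=None,n=5,f=1,total=None):
    """print rows toward target TCP xyz, tool-y world heading yaw_y (deg)"""
    p=np.array(st["position"]);R=Ro.from_rotvec(st["tool_rot"]);y=R.as_matrix()[:,1]
    h=np.degrees(np.arctan2(y[1],y[0]));tw=0
    if yaw_y is not None: tw=-np.radians((yaw_y-h+90)%180-90)
    d=np.array(target)-p;N=total or int(max(np.ceil(np.linalg.norm(d)/.05),np.ceil(abs(tw)/.17),1))
    print("at",p.round(4),"heading",round(h,1),"dist mm",(d*1000).round(1),"twist",round(tw,3),"rows",N)
    rows=[]
    for i in range(N):
        s=R.as_matrix().T@(d/N*1000);rows.append([f]+[round(float(a),1) for a in s]+[round(tw/N,3)])
        R=R*Ro.from_rotvec([0,0,tw/N])
    for i in range(0,N,5):print(rows[i:i+5])
E
python3 - <<'E'
from h import *;from bench import ctrl
plan(ctrl.get_state(),[.492,.075,.16],121.8)
E
```

```text
at [0.2642 0.5934 0.2216] heading 66.0 dist mm [ 227.8 -518.4  -61.6] twist -0.974 rows 12
[[1, -34.9, -31.7, 5.2, np.float64(-0.081)], [1, -32.2, -34.5, 5.2, np.float64(-0.081)], [1, -29.3, -37.0, 5.2, np.float64(-0.081)], [1, -26.2, -39.2, 5.2, np.float64(-0.081)], [1, -23.0, -41.2, 5.2, np.float64(-0.081)]]
[[1, -19.6, -42.9, 5.2, np.float64(-0.081)], [1, -16.0, -44.4, 5.2, np.float64(-0.081)], [1, -12.4, -45.5, 5.2, np.float64(-0.081)], [1, -8.6, -46.4, 5.2, np.float64(-0.081)], [1, -4.8, -46.9, 5.2, np.float64(-0.081)]]
[[1, -1.0, -47.2, 5.2, np.float64(-0.081)], [1, 2.8, -47.1, 5.2, np.float64(-0.081)]]
```

```bash
sed -i 's/\[round(tw\/N,3)\]/[round(float(tw\/N),3)]/' h.py
python3 -m inch '[[1,-35,-32,5,-0.08],[1,-32,-34,5,-0.08],[1,-29,-37,5,-0.08],[1,-26,-39,5,-0.08],[1,-23,-41,5,-0.08]]'
python3 -m inch '[[1,-20,-43,5,-0.08],[1,-16,-44,5,-0.08],[1,-12,-45,5,-0.08],[1,-9,-46,5,-0.08],[1,-5,-47,5,-0.08]]'
python3 -m inch '[[1,-1,-47,5,-0.08],[1,3,-47,5,-0.08]]'
python3 - <<'E'
from h import *;from bench import ctrl
plan(ctrl.get_state(),[.492,.075,.16],121.8)
E
```

```text
time: 0.72
position: [0.3582, 0.375, 0.1928]
tool_rot: [0.004, -3.138, 0.006]
ft_force: [1.6, 0.4, 0.4]
grip_width: 0.997
time: 1.35
position: [0.4588, 0.1536, 0.1661]
tool_rot: [0.648, -3.068, 0.005]
ft_force: [0.9, 0.0, 0.2]
grip_width: 0.999
time: 1.6
position: [0.499, 0.0653, 0.1555]
tool_rot: [0.899, -3.003, 0.004]
ft_force: [1.0, 0.7, -0.1]
grip_width: 1.003
at [0.499  0.0653 0.1555] heading 123.3 dist mm [-7.   9.7  4.5] twist 0.027 rows 1
[[1, 0.5, 11.9, -4.5, 0.027]]
```

```bash
python3 -m inch '[[1,0.5,12,-4,0.027]]'; python3 - <<'E'
from h import *;from bench import ctrl
d=ctrl.get_image("wrist");np.savez("w1.npz",**d);cv2.imwrite("pics/w1.png",d["color"][...,::-1]);print(d["K"].tolist(),d["R"].round(3).tolist(),(-d["R"].T@d["t"]).round(3))
plan(ctrl.get_state(),[.492,.075,.06],121.8)
E
```

```text
time: 1.72
position: [0.4928, 0.0696, 0.1587]
tool_rot: [0.845, -3.017, 0.007]
ft_force: [-0.5, 0.6, 0.6]
grip_width: 0.997
[[325.19226210127806, 0.0, 281.5318381499057], [0.0, 325.19226210127806, 206.92983695341383], [0.0, 0.0, 1.0]] [[-0.519, 0.855, -0.002], [0.821, 0.498, 0.28], [0.24, 0.143, -0.96]] [0.425 0.03  0.321]
at [0.4915 0.074  0.1593] heading 121.5 dist mm [  0.5   1.  -99.3] twist -0.005 rows 2
[[1, -0.9, 0.3, 49.6, -0.003], [1, -0.9, 0.3, 49.6, -0.003]]
```

View pics/w1.png

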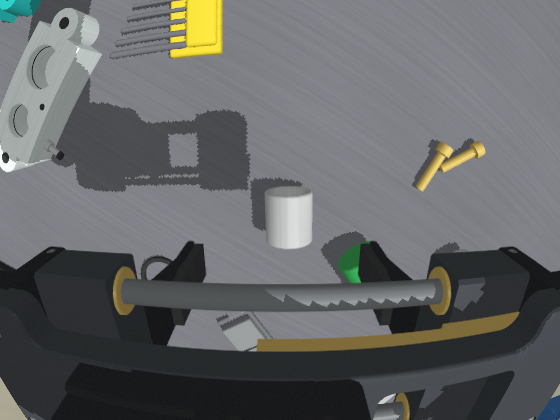

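```bash
python3 - <<'E'
from h import *
c=np.load("w1.npz")["color"][...,::-1]
a=cv2.resize(c[175:260,250:330],None,fx=7,fy=7,interpolation=cv2.INTER_CUBIC);cv2.imwrite("pics/w1c.png",a)
E
```

```text
(no output)
```

View pics/w1c.png

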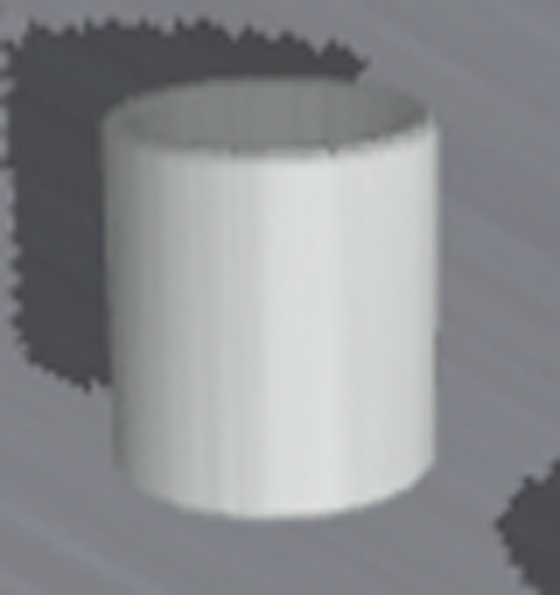

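```bash
python3 -m inch '[[1,-1,0,50,0],[1,0,0,50,0],[1,0,0,30,0],[1,0,0,0,0]]' 
python3 - <<'E'
from h import *;from bench import ctrl
plan(ctrl.get_state(),[.492,.075,.006],121.8)
E
```

```text
time: 2.28
position: [0.4917, 0.0766, 0.0265]
tool_rot: [0.859, -3.016, 0.001]
ft_force: [-0.3, 0.2, 1.4]
grip_width: 1.0
at [0.4917 0.0766 0.0265] heading 121.8 dist mm [  0.3  -1.6 -20.5] twist 0.0 rows 1
[[1, 0.5, -1.5, 20.5, 0.0]]
```

```bash
python3 -m inch '[[1,0.5,-1.5,20,0],[1,0,0,0,0],[-1,0,0,0,0],[-1,0,0,0,0],[-1,0,0,0,0]]' 12
python3 -m inch '[[-1,0,0,0,0],[-1,0,0,0,0],[-1,0,0,0,0]]'
```

```text
time: 2.9
position: [0.4964, 0.0774, 0.0123]
tool_rot: [-0.864, 3.016, 0.001]
ft_force: [0.2, -0.3, 0.6]
grip_width: 0.745
time: 3.28
position: [0.4966, 0.0778, 0.0129]
tool_rot: [-0.864, 3.016, 0.001]
ft_force: [1.0, 0.1, -0.9]
grip_width: 0.525
```

```bash
python3 -m inch '[[1,0,0,0,0],[1,0,0,0,0],[1,0,0,0,0]]'
python3 - <<'E'
from h import *;from bench import ctrl
plan(ctrl.get_state(),[.4915,.0745,.005],121.8)
E
```

```text
time: 3.65
position: [0.4965, 0.0775, 0.0127]
tool_rot: [-0.864, 3.016, 0.001]
ft_force: [0.2, 0.1, -1.0]
grip_width: 0.781
at [0.4965 0.0775 0.0127] heading 122.0 dist mm [-5.  -3.  -7.7] twist 0.003 rows 1
[[1, 5.9, 0.1, 7.7, 0.003]]
```

```bash
python3 -m inch '[[1,6,0,0,0],[1,0,0,7,0],[1,0,0,0,0]]'
python3 - <<'E'
from h import *;from bench import ctrl
plan(ctrl.get_state(),[.4915,.0745,.005],121.8)
E
```

```text
time: 4.03
position: [0.4908, 0.074, 0.005]
tool_rot: [-0.864, 3.016, 0.001]
ft_force: [0.3, -0.4, -0.3]
grip_width: 0.988
at [0.4908 0.074  0.005 ] heading 122.0 dist mm [ 0.7  0.5 -0. ] twist 0.003 rows 1
[[1, -0.9, 0.1, 0.0, 0.003]]
```

```bash
python3 -m inch '[[-1,0,0,0,0],[-1,0,0,0,0],[-1,0,0,0,0],[-1,0,0,0,0],[-1,0,0,0,0]]' 12
python3 -m inch '[[-1,0,0,0,0],[-1,0,0,-20,0],[-1,0,0,-30,0],[-1,0,0,-40,0],[-1,0,0,0,0]]'
python3 - <<'E'
from h import *;from bench import ctrl
plan(ctrl.get_state(),[.45,0,.11],121.8)
d=ctrl.get_image("wrist");c=d["color"][...,::-1][80:380,130:430]
s=ctrl.get_image("scene");print(proj(s,[.49,.074,.08]));u,v=proj(s,[.49,.074,.08]).astype(int)
e=s["color"][...,::-1][max(0,v-50):v+50,u-50:u+50];cv2.imwrite("pics/l1.png",np.hstack([c,cv2.resize(e,(300,300))]))
E
```

```text
time: 4.65
position: [0.491, 0.0742, 0.0051]
tool_rot: [-0.864, 3.016, 0.001]
ft_force: [-0.5, -0.1, 0.5]
grip_width: 0.525
time: 5.28
position: [0.4871, 0.0731, 0.094]
tool_rot: [0.864, -3.016, -0.0]
ft_force: [0.0, 0.7, -3.8]
grip_width: 0.528
at [0.4871 0.0731 0.094 ] heading 122.0 dist mm [-37.1 -73.1  16. ] twist 0.003 rows 2
[[1, 35.1, -21.2, -7.9, 0.001], [1, 35.1, -21.2, -7.9, 0.001]]
[322.4 200.3]
```

View pics/l1.png

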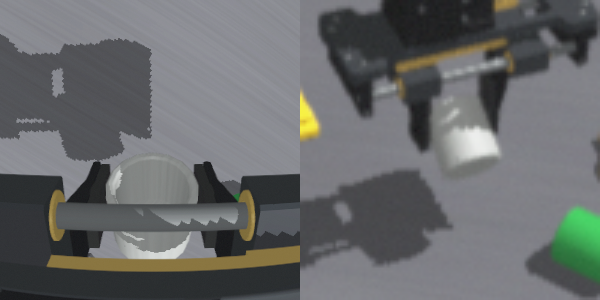

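```bash
python3 -m inch '[[-1,16,-18,0,0],[-1,16,-18,0,0],[-1,0,0,25,0],[-1,0,0,20,0],[-1,0,0,0,0]]'
python3 - <<'E'
from h import *;from bench import ctrl
plan(ctrl.get_state(),[.47,.02,.03],121.8)
d=ctrl.get_image("scene");P=cloud(d);m=(abs(P[...,0]-.47)<.06)&(abs(P[...,1]-.02)<.06)&(P[...,2]>.006)&(P[...,2]<.12)
X=P[m];Z=X[:,2];
for a in np.arange(0,.09,.01):
    Y=X[(Z>a)&(Z<=a+.01)]
    if len(Y):print(round(a,3),len(Y),Y.min(0).round(3),Y.max(0).round(3))
c=d["color"][...,::-1];u,v=proj(d,[.47,.02,.05]).astype(int);cv2.imwrite("pics/l2.png",cv2.resize(c[v-60:v+60,u-70:u+70],None,fx=5,fy=5,interpolation=cv2.INTER_CUBIC))
E
```

```text
time: 6.0
position: [0.4666, 0.0222, 0.0353]
tool_rot: [0.858, -2.992, -0.001]
ft_force: [-0.7, 0.2, -3.7]
grip_width: 0.528
at [0.4666 0.0222 0.0353] heading 122.0 dist mm [ 3.4 -2.2 -5.3] twist 0.003 rows 1
[[1, -1.9, -3.7, 5.2, 0.003]]
0.0 1 [0.463 0.071 0.006] [0.463 0.071 0.006]
0.01 9 [0.483 0.028 0.012] [0.497 0.048 0.019]
0.02 15 [0.484 0.023 0.02 ] [0.506 0.057 0.03 ]
0.03 46 [ 0.459 -0.008  0.03 ] [0.511 0.06  0.04 ]
0.04 101 [ 0.458 -0.007  0.04 ] [0.514 0.061 0.05 ]
0.05 168 [ 0.448 -0.007  0.05 ] [0.513 0.057 0.06 ]
0.06 166 [ 0.447 -0.01   0.06 ] [0.501 0.056 0.07 ]
0.07 92 [ 0.448 -0.008  0.07 ] [0.497 0.058 0.08 ]
0.08 34 [ 0.45  -0.003  0.081] [0.496 0.06  0.09 ]
```

View pics/l2.png

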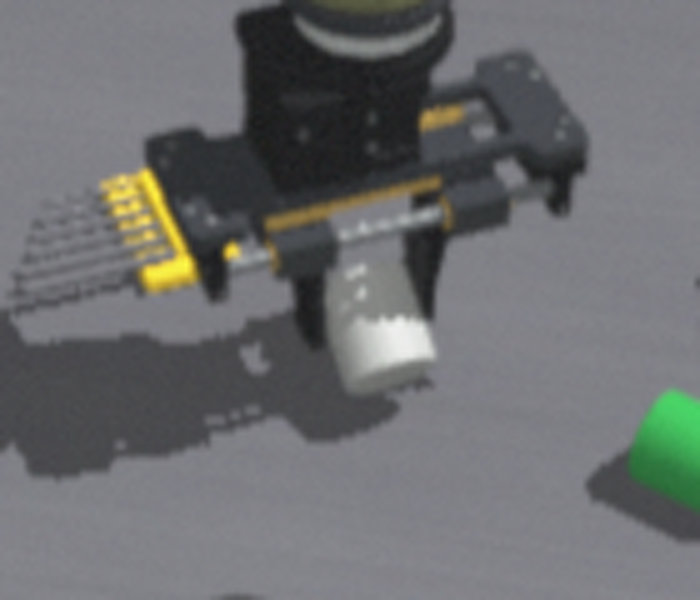

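```bash
python3 -m inch '[[-1,0,0,0,0],[-1,0,0,0,0],[-1,0,0,0,0]]' 6
cat > look.py <<'E'
from h import *;from bench import ctrl
import sys
st=ctrl.get_state();p=np.array(st["position"]);g=p-[0,0,0];print("force",np.round(st["ft_force"],1),"tcp",p.round(4),st["grip_width"])
d=ctrl.get_image("scene");P=cloud(d);c=d["color"].astype(int)
a=np.array([.85,.527,0]);b=np.array([-.527,.85,0])
Q=P-p;s=Q@a;w=Q@b;z=P[...,2]
br=(c.min(-1)>105)&(np.ptp(c,-1)<30)
m=br&(abs(w)<.025)&(s>-.04)&(s<.07)&(z>.004)&(z<p[2]+.07)
for q in np.arange(p[2]-.03,p[2]+.03,.006):
    k=m&(abs(z-q)<.003)&(abs(w)<.008)
    if k.sum()>2:print("z",round(q,3),"n",k.sum(),"front s mm",round(np.median(s[k])*1000,1))
E
python3 look.py
```

```text
time: 6.42
position: [0.4683, 0.0228, 0.0371]
tool_rot: [0.86, -2.995, -0.001]
ft_force: [-0.4, 0.6, -3.1]
grip_width: 0.527
force [-0.4  0.6 -3.1] tcp [0.4683 0.0228 0.0371] 0.5274072489695619
z 0.025 n 15 front s mm 38.4
z 0.031 n 13 front s mm 36.2
z 0.037 n 20 front s mm 33.8
z 0.043 n 22 front s mm 29.0
z 0.049 n 34 front s mm -9.7
z 0.055 n 24 front s mm 25.0
z 0.061 n 17 front s mm 23.7
```

```bash
python3 -m inch '[[-1,0,0,10,0],[-1,-5,0,2,0],[-1,-6,0,3,0],[-1,-6,0,3,0],[-1,0,0,0,0]]' 8; python3 look.py
```

```text
time: 7.1
position: [0.4847, 0.0327, 0.0201]
tool_rot: [0.861, -2.997, -0.002]
ft_force: [0.8, 1.1, -0.9]
grip_width: 0.526
force [ 0.8  1.1 -0.9] tcp [0.4847 0.0327 0.0201] 0.5262685279623865
z 0.002 n 5 front s mm 26.4
z 0.008 n 10 front s mm 25.8
z 0.014 n 13 front s mm 25.2
z 0.02 n 17 front s mm 24.2
z 0.026 n 26 front s mm 5.0
z 0.032 n 24 front s mm -11.6
z 0.038 n 22 front s mm -12.2
z 0.044 n 24 front s mm 4.3
```

```bash
python3 -m inch '[[-0.3,0,0,0,0],[0.2,0,0,0,0],[0.4,0,0,0,0],[0.4,0,0,6,0],[0.4,0,0,0,0]]'; python3 look.py; python3 - <<'E'
from h import *;from bench import ctrl
d=ctrl.get_image("wrist");np.savez("w3.npz",**d);c=d["color"][...,::-1][150:350,180:380]
s=ctrl.get_image("scene");u,v=proj(s,[.485,.033,.03]).astype(int)
e=s["color"][...,::-1][v-40:v+40,u-40:u+40];cv2.imwrite("pics/l3.png",np.hstack([cv2.resize(c,(400,400)),cv2.resize(e,(400,400))]))
E
```

```text
time: 7.78
position: [0.4851, 0.0326, 0.0136]
tool_rot: [0.861, -2.998, -0.001]
ft_force: [-0.5, -0.1, 0.3]
grip_width: 0.697
force [-0.5 -0.1  0.3] tcp [0.4851 0.0326 0.0136] 0.6972597483122689
z 0.008 n 10 front s mm 25.0
z 0.014 n 13 front s mm 24.1
z 0.02 n 15 front s mm 22.5
z 0.026 n 25 front s mm 22.3
z 0.032 n 23 front s mm -12.1
z 0.038 n 21 front s mm -12.6
```

View pics/l3.png

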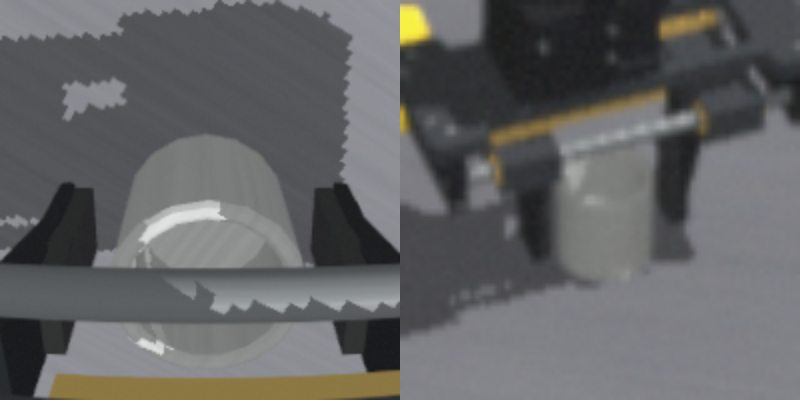

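```bash
python3 -m inch '[[-1,0,0,0,0],[-1,0,0,0,0],[-1,0,0,0,0],[-1,0,0,0,0],[-1,0,0,0,0]]' 30; python3 -m inch '[[-1,0,0,-20,0],[-1,0,0,-40,0],[-1,0,0,-40,0],[-1,0,0,0,0]]';  python3 - <<'E'
from h import *;from bench import ctrl
plan(ctrl.get_state(),[.495,-.15,.125],122)
E
```

```text
time: 8.55
position: [0.4858, 0.0328, 0.0144]
tool_rot: [0.862, -2.999, -0.001]
ft_force: [-0.3, 0.6, 0.8]
grip_width: 0.524
time: 9.05
position: [0.4848, 0.0325, 0.1137]
tool_rot: [0.859, -2.993, -0.0]
ft_force: [0.0, -0.4, -3.5]
grip_width: 0.526
at [0.4848 0.0325 0.1137] heading 122.0 dist mm [  10.2 -182.5   11.3] twist 0.001 rows 4
[[1, 22.1, -40.0, -2.5, 0.0], [1, 22.1, -40.0, -2.5, 0.0], [1, 22.1, -40.0, -2.5, 0.0], [1, 22.1, -40.0, -2.5, 0.0]]
```

```bash
python3 -m inch '[[-1,22,-40,-2,0],[-1,22,-40,-2,0],[-1,22,-40,-3,0],[-1,22,-40,-3,0],[-1,0,0,0,0]]';  python3 - <<'E'
from h import *;from bench import ctrl
st=ctrl.get_state();plan(st,[.4947,-.2173,.125],122)
d=ctrl.get_image("wrist");np.savez("w4.npz",**d);c=d["color"][...,::-1].copy()
K=d["K"];f=K[0,0]
def pj(X):
    q=d["R"]@np.array(X)+d["t"];r=np.hypot(*q[:2]);th=np.arctan2(r,q[2]);return K[:2,2]+f*th*q[:2]/r
for X in([.4947,-.2173,.045],):
    u=pj(X);print("predicted bore px",u)
    pts=np.array([pj([X[0]+.0235*np.cos(t),X[1]+.0235*np.sin(t),.045]) for t in np.linspace(0,6.28,60)])
    cv2.polylines(c,[pts.round().astype(int)],True,(0,0,255),1)
cv2.imwrite("pics/w4.png",c)
E
```

```text
time: 9.68
position: [0.4899, -0.1536, 0.1161]
tool_rot: [0.861, -2.979, -0.005]
ft_force: [0.1, 1.0, -4.4]
grip_width: 0.525
at [ 0.4899 -0.1536  0.1161] heading 122.2 dist mm [  4.8 -63.7   8.9] twist 0.004 rows 2
[[1, 15.1, -28.1, -4.3, 0.002], [1, 15.0, -28.2, -4.3, 0.002]]
predicted bore px [203.74316273 184.37310565]
```

View pics/w4.png

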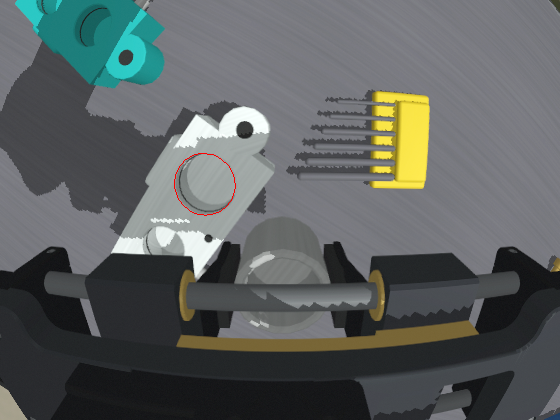

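```bash
python3 - <<'E'
from h import *
d=np.load("w4.npz");K=d["K"];f=K[0,0];R=d["R"];o=-R.T@d["t"]
v,u=np.mgrid[:420,:560].astype(float);x=u-K[0,2];y=v-K[1,2];r=np.hypot(x,y)+1e-9;th=r/f
z=d["range_z"];P=np.stack([x/r*np.tan(th)*z,y/r*np.tan(th)*z,z],-1)@R+o
m=((P[...,2]>.040)&(P[...,2]<.052)).astype(np.uint8);m[:100]=0;m[260:]=0;m[:,:110]=0;m[:,280:]=0
print("top z",np.median(P[...,2][m>0]))
cs,h=cv2.findContours(m,cv2.RETR_CCOMP,cv2.CHAIN_APPROX_NONE)
for c,hh in zip(cs,h[0]):
    if len(c)>40 and hh[3]>=0:
        q=c[:,0].astype(float);x=q[:,0]-K[0,2];y=q[:,1]-K[1,2];r=np.hypot(x,y);t=r/f
        ray=np.stack([x/r*np.sin(t),y/r*np.sin(t),np.cos(t)],-1)@R;X=o+ray*((.045-o[2])/ray[:,2])[:,None]
        A=np.c_[2*X[:,:2],np.ones(len(X))];s=np.linalg.lstsq(A,(X[:,:2]**2).sum(1),rcond=None)[0];print(q.mean(0),s[:2].round(4),"diam",2*np.sqrt(s[2]+s[:2]@s[:2]))
E
```

```text
top z 0.044653823387787284
[205.51428571 183.87428571] [ 0.4936 -0.2164] diam 0.04600602192204204
```

```bash
python3 -m inch '[[-1,11,-20,-2,0],[-1,11,-20,-2,0],[-1,8,-15,0,0],[-1,0,0,0,0],[-1,0,0,0,0]]';  python3 - <<'E'
from h import *;from bench import ctrl
st=ctrl.get_state();plan(st,[.494,-.217,.092],122);print(Ro.from_rotvec(st["tool_rot"]).as_matrix()[:,2])
E
```

```text
time: 10.35
position: [0.4912, -0.2051, 0.1122]
tool_rot: [0.876, -2.964, -0.024]
ft_force: [-0.8, 0.8, -3.5]
grip_width: 0.521
at [ 0.4912 -0.2051  0.1122] heading 122.9 dist mm [  2.8 -11.9 -20.2] twist 0.016 rows 1
[[1, 3.2, -12.1, 20.1, 0.016]]
[-5.29812315e-02  2.67660636e-04 -9.98595472e-01]
```

```bash
python3 -m inch '[[-1,2,-6,10,0],[-1,2,-6,10,0],[-1,0,0,0,0]]';  python3 - <<'E'
from h import *;from bench import ctrl
st=ctrl.get_state();plan(st,[.494,-.217,.092],122);print(Ro.from_rotvec(st["tool_rot"]).as_matrix()[:,2])
E
```

```text
time: 10.72
position: [0.4932, -0.2153, 0.0896]
tool_rot: [0.881, -2.961, -0.026]
ft_force: [-0.4, -0.4, -3.7]
grip_width: 0.522
at [ 0.4932 -0.2153  0.0896] heading 123.1 dist mm [ 0.8 -1.7  2.4] twist 0.019 rows 1
[[1, 0.4, -1.8, -2.4, 0.019]]
[-0.05446556  0.00161353 -0.99851435]
```

```bash
python3 - <<'E'
from h import *;from bench import ctrl
s=ctrl.get_image("scene");t=ctrl.get_image("top");np.savez("s5.npz",**s);np.savez("t5.npz",**t)
def draw(d,c,x,y,z,r,col):
    q=np.array([proj(d,[x+r*np.cos(a),y+r*np.sin(a),z]) for a in np.linspace(0,6.28,60)])
    cv2.polylines(c,[(q*16).astype(int)],True,col,1,shift=4)
out=[]
for d in(s,t):
    u,v=proj(d,[.494,-.216,.08]).astype(int);c=d["color"][...,::-1][v-40:v+40,u-40:u+40];out.append(cv2.resize(c,(400,400),interpolation=cv2.INTER_CUBIC))
cv2.imwrite("pics/f5.png",np.hstack(out))
st=ctrl.get_state();p=np.array(st["position"]);P=cloud(s);c=s["color"].astype(int)
for n,d in(("scene",s),("top",t)):
  P=cloud(d);m=(np.hypot(*(P[...,:2]-p[:2]).transpose(2,0,1))<.033)&(P[...,2]>.055)&(P[...,2]<.135)&(d["color"].min(-1)>95)
  X=P[m];print(n,len(X))
  for q in np.arange(.06,.13,.01):
    k=X[abs(X[:,2]-q)<.005]
    if len(k)>12:
        A=np.c_[2*k[:,:2],np.ones(len(k))]
        # centre with known radius
        from scipy.optimize import least_squares
        f=least_squares(lambda w:np.hypot(k[:,0]-w[0],k[:,1]-w[1])-.023,p[:2],loss="soft_l1",f_scale=.001)
        print(round(q,3),len(k),f.x.round(4),round(f.cost*1e6,1))
E
```

```text
scene 485
0.08 57 [ 0.4939 -0.2141] 37.2
0.09 66 [ 0.4945 -0.2139] 60.7
0.1 85 [ 0.4961 -0.2143] 120.3
0.11 106 [ 0.4974 -0.2135] 198.6
0.12 136 [ 0.4975 -0.2134] 269.0
0.13 33 [ 0.4999 -0.2144] 58.1
top 61
0.08 42 [ 0.4869 -0.2041] 64.8
```

View pics/f5.png

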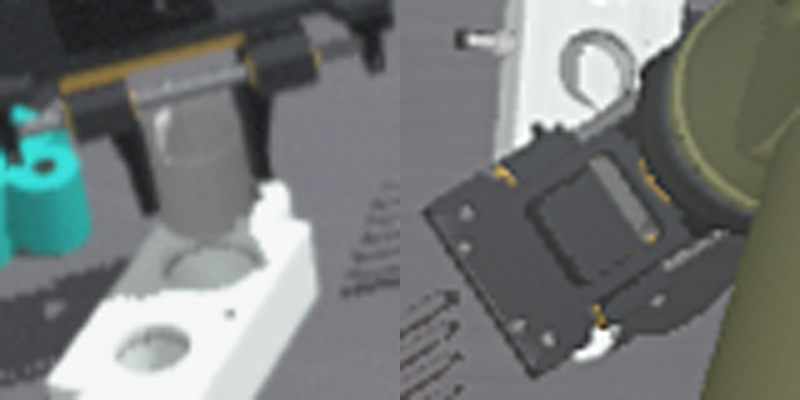

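```bash
python3 - <<'E'
from h import *;from bench import ctrl
st=ctrl.get_state();print(np.round(st["joint_positions"],3),np.round(st["joint_torque"],1))
E
```

```text
[-0.15   0.252  0.57   1.86  -0.128  1.12   2.617] [  0.1 -37.2   4.6 -28.8   0.2   0.3   0. ]
```

```bash
python3 -m inch '[[-1,0,0,-20,0.1],[-1,0,0,-10,0.17],[-1,0,0,0,0.17],[-1,0,0,0,0.1],[-1,0,0,0,0]]'; python3 - <<'E'
from h import *;from bench import ctrl
st=ctrl.get_state();plan(st,[.486,.033,.115],total=7);print(Ro.from_rotvec(st["tool_rot"]).as_matrix()[:,2],np.round(st["joint_positions"],3))
E
```

```text
time: 11.45
position: [0.4967, -0.2149, 0.1231]
tool_rot: [0.035, -3.092, -0.004]
ft_force: [0.2, 0.3, -3.9]
grip_width: 0.525
at [ 0.4967 -0.2149  0.1231] heading 91.3 dist mm [-10.7 247.9  -8.1] twist 0 rows 7
[[1, 0.7, 35.4, 1.3, 0.0], [1, 0.7, 35.4, 1.3, 0.0], [1, 0.7, 35.4, 1.3, 0.0], [1, 0.7, 35.4, 1.3, 0.0], [1, 0.7, 35.4, 1.3, 0.0]]
[[1, 0.7, 35.4, 1.3, 0.0], [1, 0.7, 35.4, 1.3, 0.0]]
[-0.04982663  0.00198181 -0.99875592] [-0.222  0.226  0.648  1.827 -0.127  1.183  2.061]
```

```bash
python3 -m inch '[[-1,1,35,1,0],[-1,1,35,1,0],[-1,1,35,1,0],[-1,1,35,1,0],[-1,1,35,1,0]]';python3 -m inch '[[-1,1,36,2,0],[-1,1,36,2,0],[-1,0,0,0,0]]'; python3 - <<'E'
from h import *;from bench import ctrl
st=ctrl.get_state();plan(st,[.486,.033,.018],total=3);print(Ro.from_rotvec(st["tool_rot"]).as_matrix()[:,2],np.round(st["joint_positions"],3))
E
```

```text
time: 12.08
position: [0.4875, -0.0393, 0.1201]
tool_rot: [0.041, -3.095, -0.001]
ft_force: [-0.1, 0.4, -3.7]
grip_width: 0.525
time: 12.45
position: [0.4831, 0.0385, 0.117]
tool_rot: [0.059, -3.097, -0.004]
ft_force: [0.2, -0.5, -3.5]
grip_width: 0.522
at [0.4831 0.0385 0.117 ] heading 92.2 dist mm [  2.9  -5.5 -99. ] twist 0 rows 3
[[1, -2.4, -2.0, 32.9, 0.0], [1, -2.4, -2.0, 32.9, 0.0], [1, -2.4, -2.0, 32.9, 0.0]]
[-0.04424736  0.0019695  -0.99901866] [-0.559  0.084  0.452  1.961 -0.048  1.148  1.522]
```

Tilt holds steady now (0.044). Set down, release, regrip.

```bash
python3 -m inch '[[-1,-2,0,33,0],[-1,-2,0,33,0],[-1,-2,0,25,0],[-1,0,0,0,0]]'; python3 - <<'E'
from h import *;from bench import ctrl
st=ctrl.get_state();plan(st,[.486,.033,.015],total=3);print(Ro.from_rotvec(st["tool_rot"]).as_matrix()[:,2],st["ft_force"])
E
```

```text
time: 12.95
position: [0.4873, 0.0367, 0.0255]
tool_rot: [0.068, -3.101, -0.004]
ft_force: [0.5, 0.2, -3.8]
grip_width: 0.522
at [0.4873 0.0367 0.0255] heading 92.5 dist mm [ -1.3  -3.7 -10.5] twist 0 rows 3
[[1, 0.3, -1.2, 3.5, 0.0], [1, 0.3, -1.2, 3.5, 0.0], [1, 0.3, -1.2, 3.5, 0.0]]
[-0.03975645  0.00144582 -0.99920835] [ 0.50277755  0.19054588 -3.75642646]
```

```bash
python3 -m inch '[[-1,0,0,6,0],[-1,0,0,3,0],[-1,0,0,2,0],[-1,0,0,0,0]]'; python3 - <<'E'
from h import *;from bench import ctrl
st=ctrl.get_state();print(Ro.from_rotvec(st["tool_rot"]).as_matrix()[:,2],st["ft_force"],st["position"])
E
```

```text
time: 13.45
position: [0.4896, 0.0363, 0.0171]
tool_rot: [0.068, -3.107, -0.005]
ft_force: [1.0, 0.0, -4.0]
grip_width: 0.528
[-0.03428763  0.00272164 -0.9994083 ] [ 1.03320756  0.03190301 -3.99506545] [0.48959097 0.03626158 0.01711253]
```

```bash
python3 -m inch '[[-1,0,0,3,0],[-1,0,0,1,0],[-1,0,0,0,0]]'; python3 -m inch '[[0.2,0,0,0,0],[0.4,0,0,0,0],[0.4,0,0,0,0],[0.4,0,0,0,0]]';python3 - <<'E'
from h import *;from bench import ctrl
st=ctrl.get_state();p=np.array(st["position"]);print(Ro.from_rotvec(st["tool_rot"]).as_matrix()[:,2],st["ft_force"],p)
s=ctrl.get_image("scene");P=cloud(s)
from scipy.optimize import least_squares
m=(np.hypot(*(P[...,:2]-p[:2]).transpose(2,0,1))<.035)&(s["color"].min(-1)>95)
for q in (.01,.02,.03,.04):
    k=P[m&(abs(P[...,2]-q)<.005)];f=least_squares(lambda w:np.hypot(k[:,0]-w[0],k[:,1]-w[1])-.023,p[:2],loss="soft_l1",f_scale=.001);print(q,len(k),f.x.round(4),f.cost*1e6)
E
```

```text
time: 13.82
position: [0.4902, 0.0365, 0.0147]
tool_rot: [0.069, -3.108, -0.007]
ft_force: [0.4, -0.3, -4.0]
grip_width: 0.526
time: 14.32
position: [0.4918, 0.0368, 0.0157]
tool_rot: [0.069, -3.111, -0.008]
ft_force: [-0.1, -0.0, 0.6]
grip_width: 0.695
[-0.03024227  0.0042597  -0.99953352] [-0.11464954 -0.02189639  0.56606661] [0.49177598 0.03676847 0.01566405]
0.01 56 [0.4908 0.0369] 27.214788327151613
0.02 72 [0.4924 0.037 ] 95.0906794569826
0.03 100 [0.493  0.0376] 147.6463157222511
0.04 106 [0.4934 0.038 ] 165.64302935878393
```

```bash
python3 -m inch '[[-1,0,0,0,0],[-1,0,0,0,0],[-1,0,0,0,0],[-1,0,0,0,0],[-1,0,0,0,0]]' 30; python3 -m inch '[[-1,0,0,-20,0],[-1,0,0,-40,0],[-1,0,0,-40,0],[-1,0,0,0,0]]';  python3 - <<'E'
from h import *;from bench import ctrl
st=ctrl.get_state();print(Ro.from_rotvec(st["tool_rot"]).as_matrix()[:,2]);plan(st,[.494,-.217,.12],total=8)
E
```

```text
time: 15.0
position: [0.4917, 0.0368, 0.0156]
tool_rot: [0.069, -3.111, -0.008]
ft_force: [0.5, 0.3, -0.1]
grip_width: 0.526
time: 15.5
position: [0.4915, 0.036, 0.1148]
tool_rot: [0.069, -3.103, -0.005]
ft_force: [-0.1, 0.3, -4.2]
grip_width: 0.522
[-0.03781167  0.00212996 -0.99928261]
at [0.4915 0.036  0.1148] heading 92.5 dist mm [   2.5 -253.     5.2] twist 0 rows 8
[[1, 1.1, -31.6, -0.7, 0.0], [1, 1.1, -31.6, -0.7, 0.0], [1, 1.1, -31.6, -0.7, 0.0], [1, 1.1, -31.6, -0.7, 0.0], [1, 1.1, -31.6, -0.7, 0.0]]
[[1, 1.1, -31.6, -0.7, 0.0], [1, 1.1, -31.6, -0.7, 0.0], [1, 1.1, -31.6, -0.7, 0.0]]
```

```bash
python3 -m inch '[[-1,1,-32,-1,0],[-1,1,-32,-1,0],[-1,1,-32,-1,0],[-1,1,-32,-1,0],[-1,1,-32,-1,0]]'; python3 -m inch '[[-1,1,-31,-1,0],[-1,1,-31,-1,0],[-1,1,-20,0,0],[-1,0,0,0,0]]'; python3 - <<'E'
from h import *;from bench import ctrl
st=ctrl.get_state();print(Ro.from_rotvec(st["tool_rot"]).as_matrix()[:,2]);plan(st,[.494,-.217,.092],total=2)
E
```

```text
time: 16.12
position: [0.4875, -0.124, 0.11]
tool_rot: [0.08, -3.088, -0.007]
ft_force: [-0.3, -0.6, -3.3]
grip_width: 0.521
time: 16.62
position: [0.4821, -0.2099, 0.1036]
tool_rot: [0.072, -3.075, -0.008]
ft_force: [0.1, 0.4, -4.2]
grip_width: 0.523
[-0.06571722  0.00363771 -0.99783166]
at [ 0.4821 -0.2099  0.1036] heading 92.7 dist mm [ 11.9  -7.1 -11.6] twist 0 rows 2
[[1, -6.1, -3.8, 5.4, 0.0], [1, -6.1, -3.8, 5.4, 0.0]]
```

```bash
python3 -m inch '[[-1,-6,-3,0,0],[-1,-6,-3,4,0],[-1,0,0,4,0],[-1,0,0,3,0],[-1,0,0,0,0]]'; python3 - <<'E'
from h import *;from bench import ctrl
st=ctrl.get_state();print(Ro.from_rotvec(st["tool_rot"]).as_matrix()[:,2]);plan(st,[.494,-.217,.092],total=2)
print(np.round(st["joint_positions"],3))
E
```

```text
time: 17.25
position: [0.4941, -0.2106, 0.0885]
tool_rot: [0.08, -3.071, -0.013]
ft_force: [-0.6, 0.3, -3.7]
grip_width: 0.527
[-0.06937711  0.00640504 -0.99756994]
at [ 0.4941 -0.2106  0.0885] heading 93.0 dist mm [-0.1 -6.4  3.5] twist 0 rows 2
[[1, 0.4, -3.2, -1.8, 0.0], [1, 0.4, -3.2, -1.8, 0.0]]
[-0.221  0.277  0.648  1.853 -0.159  1.137  2.109]
```

```bash
python3 -m inch '[[-1,0,0,-20,0],[-1,-5,0,-10,0],[-1,0,45,0,0],[-1,0,45,0,0],[-1,0,0,0,0]]'; python3 -m inch '[[-1,0,0,0,0],[-1,0,0,0,0],[-1,0,0,0,0]]'; python3 -m inch '[[-1,0,-10,0,0],[-1,0,-10,0,0],[-1,0,-10,0,0],[-1,0,-10,0,0],[-1,0,0,0,0]]'; python3 - <<'E'
from h import *;from bench import ctrl
st=ctrl.get_state();print(Ro.from_rotvec(st["tool_rot"]).as_matrix()[:,2]);plan(st,[.494,-.217,.092],total=2)
E
```

```text
time: 17.88
position: [0.4979, -0.1182, 0.1204]
tool_rot: [0.078, -3.074, -0.013]
ft_force: [1.6, -0.8, -3.6]
grip_width: 0.524
time: 18.25
position: [0.4981, -0.1204, 0.1206]
tool_rot: [0.074, -3.074, -0.011]
ft_force: [0.2, 0.0, -3.2]
grip_width: 0.527
time: 18.88
position: [0.4997, -0.1662, 0.1202]
tool_rot: [0.068, -3.075, -0.009]
ft_force: [0.6, 0.9, -4.0]
grip_width: 0.522
[-0.06637899  0.0041966  -0.99778566]
at [ 0.4997 -0.1662  0.1202] heading 92.5 dist mm [ -5.7 -50.8 -28.2] twist 0 rows 2
[[1, 3.0, -25.4, 14.2, 0.0], [1, 3.0, -25.4, 14.2, 0.0]]
```

```bash
python3 - <<'E'
from h import *;from bench import ctrl
d=np.load("top0.npz");P=cloud(d);z=P[...,2]
for X in(.5,.52,.54):
  for Y in(-.06,-.07,-.08,-.09):
    m=(abs(P[...,0]-X)<.04)&(abs(P[...,1]-Y)<.065);print(X,Y,m.sum(),z[m].max().round(4))
plan(ctrl.get_state(),[.52,-.08,.12])
E
```

```text
0.5 -0.06 1848 0.0038
0.5 -0.07 1839 0.0038
0.5 -0.08 1827 0.0038
0.5 -0.09 1834 0.0032
0.52 -0.06 1831 0.0035
0.52 -0.07 1819 0.0035
0.52 -0.08 1807 0.0035
0.52 -0.09 1821 0.0032
0.54 -0.06 1815 0.0035
0.54 -0.07 1800 0.0035
0.54 -0.08 1791 0.0035
0.54 -0.09 1802 0.0032
at [ 0.4997 -0.1662  0.1202] heading 92.5 dist mm [20.3 86.2 -0.2] twist 0 rows 2
[[1, -12.1, 42.6, -0.4, 0.0], [1, -12.1, 42.6, -0.4, 0.0]]
```

```bash
python3 -m inch '[[-1,0,20,0,0],[-1,0,20,0,0],[-1,0,20,0,0],[-1,0,18,0,0],[-1,0,0,0,0]]'; python3 -m inch '[[-1,0,0,20,0],[-1,0,0,20,0],[-1,0,0,20,0],[-1,0,0,15,0],[-1,0,0,0,0]]'; python3 - <<'E'
from h import *;from bench import ctrl
st=ctrl.get_state();print(Ro.from_rotvec(st["tool_rot"]).as_matrix()[:,2],st["ft_force"]);plan(st,[.5,-.085,.0165],total=2)
E
```

```text
time: 19.5
position: [0.4961, -0.0852, 0.1206]
tool_rot: [0.068, -3.074, -0.011]
ft_force: [0.1, 0.3, -4.4]
grip_width: 0.525
time: 20.12
position: [0.4921, -0.0889, 0.0446]
tool_rot: [0.065, -3.077, -0.007]
ft_force: [0.1, 0.0, -3.4]
grip_width: 0.528
[-0.06413839  0.00322027 -0.99793582] [ 0.11672297  0.00778598 -3.39227454]
at [ 0.4921 -0.0889  0.0446] heading 92.4 dist mm [  7.9   3.9 -28.1] twist 0 rows 2
[[1, -4.9, 1.7, 13.8, 0.0], [1, -4.9, 1.7, 13.8, 0.0]]
```

```bash
python3 -m inch '[[-1,-1,0,12,0],[-1,-1,0,8,0],[-1,0,0,5,0],[-1,0,0,3,0],[-1,0,0,1,0]]'; python3 - <<'E'
from h import *;from bench import ctrl
st=ctrl.get_state();print(Ro.from_rotvec(st["tool_rot"]).as_matrix()[:,2],st["ft_force"],st["position"])
E
```

```text
time: 20.75
position: [0.4941, -0.0892, 0.016]
tool_rot: [0.065, -3.079, -0.007]
ft_force: [-4.0, 1.3, 9.7]
grip_width: 0.525
[-0.06145988  0.00350284 -0.99810341] [-4.02296444  1.31799499  9.73364507] [ 0.4940555  -0.08921703  0.01599202]
```

Contact (10 N, fine). Release, settle, regrip.

```bash
python3 -m inch '[[0.2,0,0,0,0],[0.3,0,0,0,0],[0.3,0,0,0,0],[0.3,0,0,0,0]]'; python3 -m inch '[[-1,0,0,0,0],[-1,0,0,0,0],[-1,0,0,0,0],[-1,0,0,0,0]]' 30; python3 - <<'E'
from h import *;from bench import ctrl
st=ctrl.get_state();print(Ro.from_rotvec(st["tool_rot"]).as_matrix()[:,2],st["ft_force"],st["position"])
E
python3 -m inch '[[-1,0,0,-10,0],[-1,0,0,-20,0],[-1,0,0,-25,0],[-1,0,0,-25,0],[-1,0,0,-20,0]]';python3 - <<'E'
from h import *;from bench import ctrl
st=ctrl.get_state();print(Ro.from_rotvec(st["tool_rot"]).as_matrix()[:,2]);plan(st,[.494,-.217,.115],total=9)
E
```

```text
time: 21.25
position: [0.4964, -0.0893, 0.0177]
tool_rot: [0.065, -3.084, -0.007]
ft_force: [0.2, 0.2, 1.0]
grip_width: 0.644
time: 21.75
position: [0.4965, -0.0892, 0.0177]
tool_rot: [0.065, -3.084, -0.007]
ft_force: [0.5, -0.4, 0.3]
grip_width: 0.522
[-0.05649921  0.00358786 -0.9983962 ] [ 0.53014125 -0.43394781  0.3488281 ] [ 0.4964824  -0.08919667  0.01767744]
time: 22.38
position: [0.4984, -0.0896, 0.1183]
tool_rot: [0.064, -3.076, -0.007]
ft_force: [0.1, 0.2, -3.5]
grip_width: 0.524
[-0.06500268  0.00304134 -0.99788045]
at [ 0.4984 -0.0896  0.1183] heading 92.4 dist mm [  -4.4 -127.4   -3.3] twist 0 rows 9
[[1, 1.1, -14.1, 0.4, 0.0], [1, 1.1, -14.1, 0.4, 0.0], [1, 1.1, -14.1, 0.4, 0.0], [1, 1.1, -14.1, 0.4, 0.0], [1, 1.1, -14.1, 0.4, 0.0]]
[[1, 1.1, -14.1, 0.4, 0.0], [1, 1.1, -14.1, 0.4, 0.0], [1, 1.1, -14.1, 0.4, 0.0], [1, 1.1, -14.1, 0.4, 0.0]]
```

```bash
python3 -m inch '[[-1,0,-12,0,0],[-1,0,-12,0,0],[-1,0,-12,0,0],[-1,0,-12,0,0],[-1,0,-12,0,0]]'; python3 -m inch '[[-1,0,-12,0,0],[-1,0,-12,0,0],[-1,0,-12,0,0],[-1,0,-12,0,0],[-1,0,0,0,0]]';python3 - <<'E'
from h import *;from bench import ctrl
st=ctrl.get_state();print(Ro.from_rotvec(st["tool_rot"]).as_matrix()[:,2]);plan(st,[.494,-.217,.096],total=2)
E
```

```text
time: 23.0
position: [0.4996, -0.154, 0.1164]
tool_rot: [0.063, -3.074, -0.006]
ft_force: [-0.4, 1.0, -2.4]
grip_width: 0.524
time: 23.62
position: [0.5012, -0.207, 0.1158]
tool_rot: [0.059, -3.073, -0.005]
ft_force: [-0.5, 0.6, -3.8]
grip_width: 0.522
[-0.06789022  0.00195254 -0.99769089]
at [ 0.5012 -0.207   0.1158] heading 92.2 dist mm [ -7.2 -10.  -19.8] twist 0 rows 2
[[1, 3.1, -4.9, 10.1, 0.0], [1, 3.1, -4.9, 10.1, 0.0]]
```

```bash
python3 -m inch '[[-1,2,-3,6,0],[-1,2,-4,6,0],[-1,2,-3,5,0],[-1,0,0,0,0]]';cat > chk.py <<'E'
from h import *;from bench import ctrl
from scipy.optimize import least_squares
st=ctrl.get_state();p=np.array(st["position"]);print(p.round(4),Ro.from_rotvec(st["tool_rot"]).as_matrix()[:,2].round(4),np.abs(st["qd"]).max().round(4),np.round(st["ft_force"],1))
s=ctrl.get_image("scene");np.savez("s6.npz",**s);P=cloud(s);m=(np.hypot(*(P[...,:2]-p[:2]).transpose(2,0,1))<.035)&(s["color"].min(-1)>95)
for q in np.arange(p[2]-.0075,p[2]+.03,.01):
    k=P[m&(abs(P[...,2]-q)<.005)]
    if len(k)>12:
        f=least_squares(lambda w:np.hypot(k[:,0]-w[0],k[:,1]-w[1])-.023,p[:2],loss="soft_l1",f_scale=.001);print(round(q,4),len(k),f.x.round(4),round(f.cost*1e6))
E
python3 chk.py
```

```text
time: 24.12
position: [0.4937, -0.2163, 0.0974]
tool_rot: [0.062, -3.072, -0.007]
ft_force: [-0.8, 0.0, -3.8]
grip_width: 0.527
[ 0.4937 -0.2163  0.0974] [-0.0691  0.0033 -0.9976] 0.0059 [-0.8  0.  -3.8]
0.0899 56 [ 0.4907 -0.216 ] 36
0.0999 66 [ 0.4916 -0.2156] 75
0.1099 95 [ 0.4918 -0.2139] 154
0.1199 93 [ 0.4925 -0.2134] 152
```

```bash
python3 -m inch '[[-1,-2.5,-1,0,0],[-1,0,0,0,0]]'; python3 chk.py; python3 - <<'E'
from h import *
from bench import ctrl
d=np.load("s6.npz");c=cv2.resize(d["color"][...,::-1],None,fx=6,fy=6,interpolation=cv2.INTER_CUBIC)
def ring(x,y,z,r,col):
    q=np.array([proj(d,[x+r*np.cos(a),y+r*np.sin(a),z]) for a in np.linspace(0,6.28,60)])*6+2.5
    cv2.polylines(c,[q.round().astype(int)],True,col,1)
ring(.4943,-.217,.045,.0235,(0,0,255));b=ctrl.get_state()["position"][2]-.0177
ring(.4943,-.217,b,.023,(255,0,0));ring(.4943,-.217,b+.05,.023,(0,160,0))
u,v=(proj(d,[.494,-.217,.08])*6).astype(int);cv2.imwrite("pics/f6.png",c[v-260:v+260,u-260:u+260]);print(b)
E
```

```text
time: 24.42
position: [0.4974, -0.2167, 0.0979]
tool_rot: [0.064, -3.073, -0.007]
ft_force: [0.5, -0.2, -3.3]
grip_width: 0.522
[ 0.4974 -0.2167  0.0979] [-0.0675  0.0033 -0.9977] 0.0056 [ 0.5 -0.2 -3.3]
0.0904 54 [ 0.4945 -0.2164] 42
0.1004 68 [ 0.4953 -0.2161] 95
0.1104 95 [ 0.4969 -0.2171] 159
0.1204 98 [ 0.4953 -0.2134] 142
0.08013603096284097
```

View pics/f6.png

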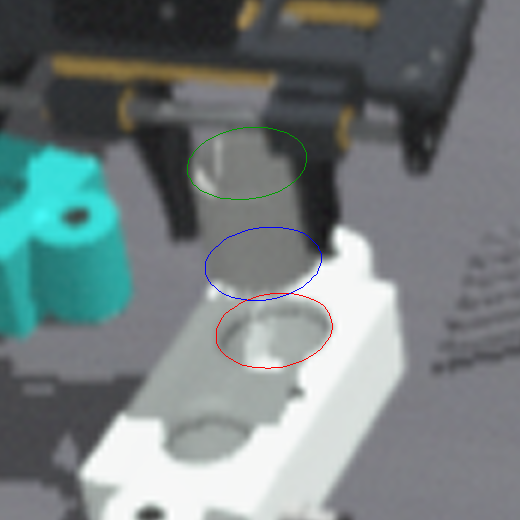

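```bash
python3 - <<'E'
from h import *
d=np.load("s6.npz");g=d["color"].astype(int).min(-1);z=d["range_z"]
def edges(x,y,zz,r):
    q=np.array([proj(d,[x+r*np.cos(a),y+r*np.sin(a),zz]) for a in np.linspace(0,6.28,90)]);i,j=q[:,0].argmin(),q[:,0].argmax();return q[i],q[j],q[q[:,1].argmax()]
for n,zz,r in(("bore",.045,.0235),("p.083",.083,.023),("p.095",.095,.023),("p.110",.11,.023)):
    L,Rr,B=edges(.4943,-.217,zz,r);print(n,"L",L,"R",Rr,"bottom",B)
    v=int(round(L[1]));a=int(L[0])-5;print(" L row",v,"from",a,g[v,a:a+11],(z[v,a:a+11]*1000).astype(int))
    v=int(round(Rr[1]));a=int(Rr[0])-5;print(" R row",v,"from",a,g[v,a:a+11],(z[v,a:a+11]*1000).astype(int))
    u=int(round(B[0]));a=int(B[1])-6;print(" B col",u,"from",a,g[a:a+12,u],(z[a:a+12,u]*1000).astype(int))
E
```

```text
bore L [193.7 197.3] R [213.1 196.3] bottom [202.2 203.1]
 L row 197 from 188 [146 158 162 163 160 157 144 132 110 125 150] [1299 1236 1235 1232 1235 1232 1239 1241 1242 1247 1253]
 R row 196 from 208 [163 160 158 145 134 189 244 246 246 246 246] [1258 1255 1257 1255 1250 1237 1229 1229 1232 1232 1231]
 B col 202 from 197 [193 196 192 195 215 238 231 174 161 161 162 163] [1255 1257 1260 1264 1260 1270 1264 1219 1208 1212 1204 1203]
p.083 L [191.7 185.6] R [211.1 184.2] bottom [199.5 190.8]
 L row 186 from 186 [128 127 128 131 131 129 123 117 117 119 121] [1335 1332 1337 1333 1336 1331 1334 1193 1187 1185 1181]
 R row 184 from 206 [121 117 114  95  82  77  71  96 171 244 246] [1183 1184 1190 1186 1180 1184 1182 1264 1265 1264 1270]
 B col 200 from 184 [122 123 124 122 123 125 130 153 168 176 170 167] [1173 1178 1179 1186 1183 1185 1187 1187 1248 1252 1251 1254]
p.095 L [191.  181.3] R [210.6 179.8] bottom [198.2 186.8]
 L row 181 from 186 [ 89  54  57  54  64  94 111 118 119 121 121] [1186 1188 1184 1188 1187 1348 1183 1178 1170 1169 1173]
 R row 180 from 205 [121 120 115  86  54  37  29  30  87 204 206] [1177 1176 1178 1175 1173 1170 1169 1174 1182 1354 1351]
 B col 198 from 180 [122 122 123 124 122 123 124 124 125 124 137 155] [1168 1169 1176 1174 1173 1177 1183 1188 1182 1188 1191 1195]
p.110 L [190.1 176.7] R [209.8 175.3] bottom [197.3 181.8]
 L row 177 from 185 [ 87  48  33  45  41  51 103 118 118 120 122] [1178 1178 1178 1178 1178 1188 1172 1168 1162 1165 1167]
 R row 175 from 204 [121 121 116  92  56  38  30  28  30  35  72] [1163 1165 1171 1166 1162 1163 1156 1160 1169 1181 1191]
 B col 197 from 175 [128 124 122 123 123 123 123 124 123 122 123 122] [1162 1160 1163 1160 1166 1168 1172 1175 1177 1174 1177 1178]
```

```bash
python3 - <<'E'
from bench import ctrl
s=ctrl.get_state();print(s["time"],s["position"],s["grip_width"],abs(s["qd"]).max());ctrl.close_job()
E
```

```text
24.475 [ 0.49726554 -0.21671236  0.09783603] 0.5188230458023416 0.00575788416781947
the job is handed in; nothing more can be done
```

The larger piston is held over the caliper's big bore with its hole facing up, and I handed the job in at 24.5 s while still gripping it at 30 N.

- **Finding the open end:** The scene camera showed one end flat and closed. The wrist camera showed the open rim and the inner wall at the end nearer the robot.
- **Turning it upright:** I gripped the piston near its open end with a light grip, so the heavier closed end swung down. I then stood it upright on the bench and gripped it again firmly. The wrist picture showed the hole facing up.
- **Tilt:** The tool drifted out of true during fast moves, by about 2° after the first carry. I stood the piston on the bench and regripped it twice more. The first of these did not help. After the second I carried it slowly, and the tool had turned about 0.6° from the regrip to the end.
- **Last checks:** In the scene camera the outlines of the bore and the piston lie in line to about 1–2 mm. The underside of the piston is about 35 mm above the caliper's top face. The wrist force is about 3.5 N, roughly the piston's weight, so the piston appears to touch nothing, and the arm is at rest.
- **Disagreements and limits:** A circle fit to the piston higher up, where the fingers get in the way, scattered by 2–3 mm. I relied on its lower edges instead. The tool itself leans about 4°; the piston does not, because it was regripped while standing. I did not check the bystander parts again at the end, but nothing was seen to be touched or moved.

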